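# Dispense one bearing and stage it in the free pocket

### The arm

A 6-joint arm with a two-finger parallel gripper is mounted at the origin on a cart in front of the work surface, level with it; the furniture and walls round the work are solid. World frame = base frame: x ahead of the robot, y to its left, z up, the work surface at z = 0. Lengths are in m, angles in rad, forces in N, time in s.
With the tool pointing down it reaches from about 0.225 to 0.875 m from the base axis. Payload 3.4 kg.
Tool frame: the origin (TCP) lies at the very end of the fingers, on their centre line; the grasp point (between the pads) lies behind it (manip.grasp_offset is the z of the grasp point in the tool frame, in m); z points along the fingers, y is the line along which they close (so a half turn about z gives the same grasp; the last joint's range is limited). The gripper opens to 85 mm and grips with 20 to 120 N. Pads are 22 mm wide; open, the fingers measure 114 mm over their backs; the gripper's body (76 mm by 85 mm) begins 54 mm behind the grasp point. The pads swing forward as they close: fully open they stand 13 mm farther back than shut.
Start: joints at [-1.371, 0.276, 1.505, -0, 1.361, -0.121], TCP at [0.181, -0.546, 0.231] pointing down, gripper open.
Joint ranges: [-2.89, 2.89], [-0.75, 2.08], [0.22, 2.7], [-1.18, 4.32], [0.11, 2.71], [-2.7, 2.7]. Speed limits (rad/s): [2.57, 2.57, 3.14, 3.14, 3.14, 3.14].

### API

Orientations are given as a unit quaternion [w, x, y, z].
In Python, from rig import manip gives the robot as it stands.
- The arm moves only by the shell command python3 -m pendant 'ROWS' [FORCE]. ROWS is JSON, a list of rows, each an object of numbers: "dx", "dy", "dz": the shift along the tool's x, y, z in m; "rx", "ry", "rz": the turn, a rotation vector about the tool's x, y, z in degrees; "hand": the finger opening in m, from 0 to 0.0854. In form: [{"dx": .., "dy": .., "dz": .., "rx": .., "ry": .., "rz": .., "hand": ..}, ...]. A call has 1 to 12 rows; each row shifts and turns the commanded pose from where the row before left it, along the tool's axes as they then stand; what a row does not reach is not made up. A row lasts 1/12 s, in which the tool goes at most 41.7 mm and 7.16 degrees, less where a joint would pass 70% of its speed; a pose out of reach is approached as far as the arm can. A call is refused whole if a number of a shift passes 0.0417 or a number of a turn 7.16, either way. A call with a gripper value outside its range is refused whole. The fingers move at their own pace and stop on an object; FORCE is the grip in N (left out, the last holds). Time passes only in rows, so rows that do not move let the fingers close. It gives the time, the measured TCP pose, the force, the opening and the grip force at its end, in the units of the state.
- manip.get_state(): the state, without advancing time (a new reading comes with each control period).
- manip.get_image(name): name is "scene" or "top"; returns a dict with "frame" (400x640x3 uint8, red, green, blue), "fx", "fy", "cx", "cy" (pixels), "distortion" ([k1, k2, p1, p2, k3] as OpenCV has them; the pictures are not rectified), "position" and "attitude" of the camera in the world. Camera axes: x right, y up, looking along -z (the intrinsics and any distortion apply to the point x, -y, -z); pixel columns grow to the right and rows downward; lengths in m; the calibration is good to about 2 mm. A picture is of the moment at which its call begins. There is no depth.
- manip.sign_off(): hands the job in; it is judged then, once.
The state is a dict: "clock": time; "qpos": joint angles; "qd": joint speeds; "effort": joint torques, N m; "position": TCP position; "ee_rot": TCP orientation; "contact_force": force on the tool from outside, world axes, zero at the start; "moment": the same for the moment, N m; "width": finger opening in m; "gripper_force": force on a finger pad.
Only numpy, scipy, OpenCV 4.12 (cv2) and the standard library are available. Lean on these libraries where they do the work, as an engineer would, in place of code of your own. Each camera call takes 0.05 s, during which the arm holds its last target. There are 200 camera calls.

### The job

A spool roller takes two ball bearings, and one is already waiting in one of the bearing dispenser's two pockets. Push the dispenser's red plunger all the way in once and let it spring back, so that one bearing comes out onto the landing, then nudge that bearing sideways along the channel with the fingertips until it drops flat into the empty pocket. Only push, never lift or carry anything; the waiting bearing and the rest of the stack stay where they are, and nothing else on the bench is disturbed.

Things in the scene. Friction and masses are not known exactly. Their poses are not given: they have to be found in the camera images.
- dispenser: grey bench dispenser fixed to the table, with an orange magazine block and a clear tube. Origin on the table under the middle of the landing. Its z is up; the plunger is pushed along its -y; the two pockets lie at its x = +80 and -80 mm. Overall x -105 to 105, y -30 to 90, plus the plunger behind the block (to y = 158). All lengths below are mm in this frame
- plunger (a joint): travel of the spring plunger, 0 out, 0.056 m fully in (at its stop); the spring resists with 3 N at the start and 6.5 N at the stop and returns it when released; it takes 15 N more per m/s of speed
- plunger_cap (a point): centre of the outer face of the plunger's round red cap (33 mm across, 11 mm thick, axis along the dispenser's y), which faces the dispenser's +y; with the plunger out it is at y = 158, z = 22.5 mm in the dispenser's frame; nothing is under the cap
- bearing_1: lowest bearing in the magazine, the one that the plunger ejects; pushed fully out it comes to lie on the landing near the dispenser's x = 0, y = 5 mm; tipping over the step into a pocket it may knock the pushing finger for an instant (up to 9 N). Ball bearing, 35 mm outside, 15 mm bore, 11 mm thick, 45 g; steel rings with black seals; origin at the centre of its lower face, z along its axis
- bearing_2: next bearing of the stack, drops to the magazine's floor (its origin from z = 25 to 14 mm over the table) when the plunger is back; a second push would eject it. Same ball bearing, 35 mm outside, 15 mm bore, 11 mm thick, 45 g; steel rings with black seals; origin at the centre of its lower face, z along its axis
- bearing_3: third bearing of the stack, same kind
- bearing_4: top bearing of the stack, same kind
- bearing_waiting: bearing already lying in one of the pockets, same kind; its top stands 8 mm above the landing
- pad_empty: black rubber pad, 40 x 40 x 2.5, on the floor of the empty pocket. Origin at the centre of its underside = the pocket's centre, x = +80 or -80, y = 0 in the dispenser's frame. The pad's top is at z = 11, 3 below the landing, beyond a step at |x| = 57; a V stop holds a bearing that is pushed home at |x| = 80; end wall and V top at z = 21
- pad_taken: the same pad under the waiting bearing, in the other pocket
- magazine (a point): point on the axis of the bearing magazine (dispenser's x = 0, y = 54), on its floor (z = 14). Block: x -28 to 28, y 26 to 90; clear tube 48 across, top at z = 68; exit slot at y = 26, facing the landing
- landing (a point): middle of the landing's flat top, z = 14 at the dispenser's x = 0, y = 0. The landing runs from x = -57 to 57 and y = -26 to 26; a fence 4 thick, top at z = 21, runs along its side at y = -28, and another along y = 28 where |x| is over 36: together the channel to the pockets, 52 wide
- oil_bottle: small white dropper bottle with a red tip, 34 mm across, 94 mm tall, bystander
- screwdriver_1: yellow-handled hex driver lying on the table, 24 x 151 x 23 mm, bystander
- clip_04: small black printed spring clip, 36 x 15 x 9 mm, bystander
- hex_key_1: dark L-shaped hex key lying flat, 23 x 64 x 5 mm, bystander
There are look-alikes about, which are no part of the job. Leave any pink look-alike of the bearing_4 alone. What is shaped like the bearing_waiting but yellow is not meant.

How it is judged:
On the way, in this order (a step that is already met when the one before it is completed fails the run):
1. the plunger is pushed all the way in (at least 53 of its 56 mm) and the lowest bearing is out of the magazine (value of joint plunger above 0.053 m and horizontal distance between bearing_1 and magazine above 0.045 m), for 0.05 s.
2. the plunger has sprung back out and the next bearing has dropped to the magazine's floor (value of joint plunger below 0.004 m and z of bearing_2 in the frame of dispenser below 0.0165 m), for 0.1 s.
3. the dispensed bearing lies flat in the empty pocket (horizontal distance between bearing_1 and pad_empty below 0.01 m and z of bearing_1 in the frame of dispenser below 0.0125 m and angle between bearing_1's own z axis and vertical below 0.1 rad), for 0.2 s.
At the end, for the whole second after the job is handed in: The dispensed bearing lies flat and at rest on the pad of the pocket that was empty (within 10 mm of its centre), the waiting bearing is still in its pocket, the plunger is back out (within 4 mm), and the other three bearings are in the magazine, the next one down on its floor (all of step 2 and all of step 3 and linear speed of bearing_1 below 0.01 m/s and horizontal distance between bearing_waiting and pad_taken below 0.01 m and z of bearing_waiting in the frame of dispenser below 0.0125 m and horizontal distance between each of bearing_2, bearing_3, bearing_4 and magazine below 0.008 m); the robot touches nothing.
It fails at once if a bearing is lifted or carried (its underside rises more than 12 mm above where it lies) (z of any of bearing_1, bearing_waiting in the frame of dispenser above 0.026 m or z of bearing_2 in the frame of dispenser above 0.037 m or z of bearing_3 in the frame of dispenser above 0.048 m or z of bearing_4 in the frame of dispenser above 0.059 m).
It fails at once if a second bearing leaves the magazine (horizontal distance between any of bearing_2, bearing_3, bearing_4 and magazine above 0.012 m).
It fails at once if the dispensed bearing leaves the dispenser (z of bearing_1 in the frame of dispenser below 0.004 m or horizontal distance between bearing_1 and dispenser above 0.105 m).
It fails at once if the waiting bearing is pushed out of its place (more than 10 mm) (distance of bearing_waiting from where it was at the start of the episode above 0.01 m).
It fails at once if a bystander is moved more than 20 mm (distance of any of oil_bottle, screwdriver_1, clip_04, hex_key_1 from where it was at the start of the episode above 0.02 m).
It also fails if it takes over 42 s, if anything falls off the work surface, if the arm or the gripper's body presses on something with over 40 N, if the wrist force passes 120 N, or if a joint passes its speed limit or range.

## Working session

There is one attempt and no reset: what is moved stays moved. The work goes in short steps, Python scripts to look and compute and a shell command to move; the robot and the scene stay as the last step left them, time stands still between calls to the robot, and variables do not carry over. Pictures are saved under pics/ and viewed, at most 10 in all, crops included, and the job is handed in when it is done.

```bash
mkdir -p pics; ls; cat > look.py <<'E'
import sys,cv2,pickle
from rig import manip
for n in ("scene","top"):
    d=manip.get_image(n); pickle.dump(d,open(f"pics/{n}_{sys.argv[1]}.pkl","wb"))
    cv2.imwrite(f"pics/{n}_{sys.argv[1]}.png",d["frame"][:,:,::-1])
    print(n,[d[k] for k in ("fx","fy","cx","cy","distortion","position","attitude")])
print(manip.get_state(),manip.grasp_offset)
E
python3 look.py 0
```

```text
pics
scene [437.4417996617185, 437.4417996617185, 321.41803594957344, 201.06587904998207, array([-0.00790657,  0.        ,  0.        ,  0.        ,  0.        ]), array([0.11703381, 0.93869455, 0.58279241]), array([-0.21107363, -0.12556142,  0.46365747,  0.85129548])]
top [481.7490705997293, 481.7490705997293, 310.44117006295863, 203.1987287773978, array([0.03890431, 0.        , 0.        , 0.        , 0.        ]), array([0.42145774, 0.24301136, 1.1006581 ]), array([ 0.70755785,  0.03483655, -0.02698478, -0.70528017])]
{'clock': 0.1, 'qpos': array([-1.37101889e+00,  2.76525178e-01,  1.50604117e+00,  1.92582481e-05,
        1.36069416e+00, -1.21004405e-01]), 'qd': array([-0.00052162, -0.00260134, -0.00225965, -0.00018675, -0.00056054,
       -0.0008568 ]), 'effort': array([ 1.47954299e-03, -4.17699659e+01, -2.46405172e+01, -1.35975506e-04,
        5.83347413e-03, -2.94148769e-06]), 'position': array([ 0.18120444, -0.54518974,  0.23051616]), 'ee_rot': array([-8.33650045e-04,  9.87164906e-01,  1.59702078e-01, -2.34285549e-05]), 'contact_force': array([ 0.5969065 , -0.32968969,  0.26735382]), 'moment': array([-0.02615794, -0.03830976,  0.01956131]), 'gripper_force': 0.0, 'width': 0.08527186256501632} -0.0187
```

View pics/top_0.png

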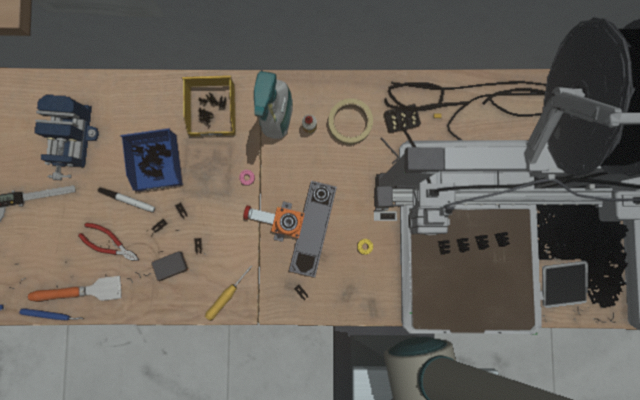

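View pics/scene_0.png

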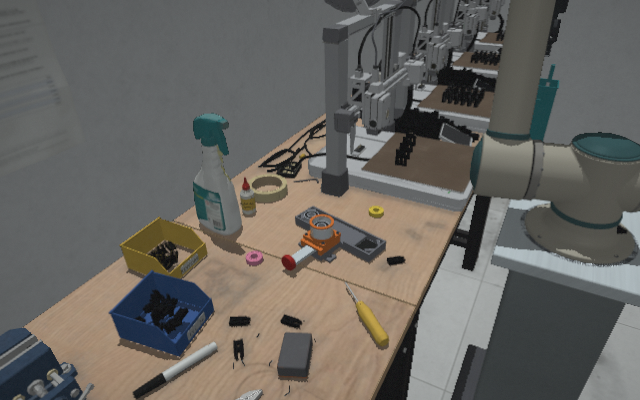

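Top view: waiting bearing at about (321,194), empty pocket at (303,262), tube at (288,222), red cap at (247,214). Next I'll enlarge both views.

```bash
python3 - <<'E'
import cv2,numpy as np
t=cv2.imread("pics/top_0.png")[165:290,225:355]
s=cv2.imread("pics/scene_0.png")[190:290,260:400]
cv2.imwrite("pics/tc.png",cv2.resize(t,(780,600),interpolation=cv2.INTER_CUBIC)[:, :]) if 0 else cv2.imwrite("pics/tc.png",cv2.resize(t,None,fx=4.8,fy=4.8,interpolation=cv2.INTER_CUBIC))
cv2.imwrite("pics/sc.png",cv2.resize(s,None,fx=5.5,fy=5.5,interpolation=cv2.INTER_CUBIC))
E
```

```text
(no output)
```

View pics/tc.png

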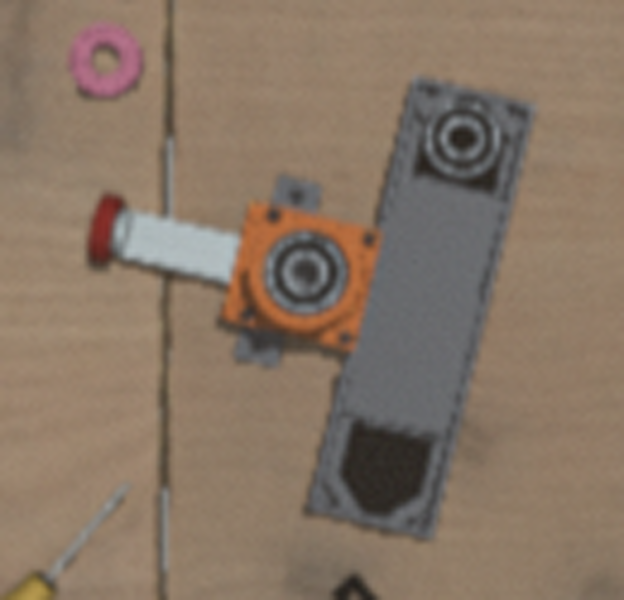

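View pics/sc.png

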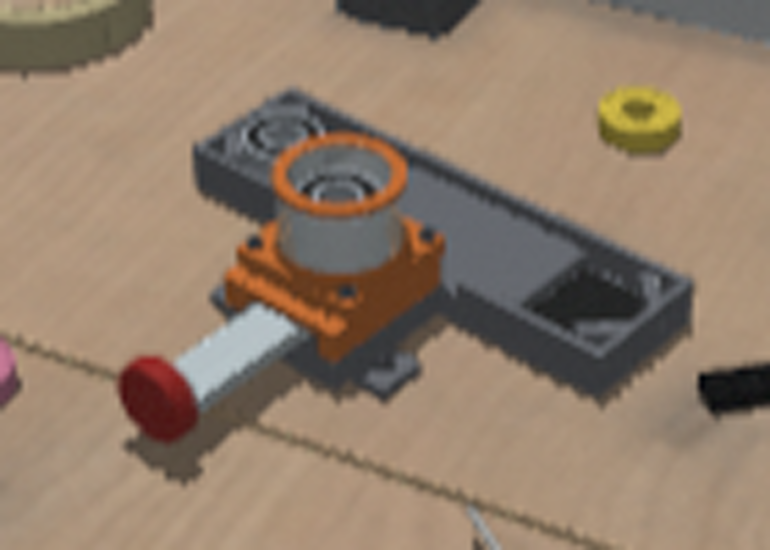

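```bash
cat > cam.py <<'E'
import numpy as np,cv2,pickle
from scipy.spatial.transform import Rotation as R
from scipy.optimize import least_squares
def proj(d,P):
    Rc=R.from_quat(np.roll(d["attitude"],-1)).as_matrix()
    p=(np.atleast_2d(P)-d["position"])@Rc*[1,-1,-1]
    K=np.array([[d["fx"],0,d["cx"]],[0,d["fy"],d["cy"]],[0,0,1]])
    return cv2.projectPoints(p,np.zeros(3),np.zeros(3),K,d["distortion"])[0][:,0]
def world(pose,P):
    P=np.atleast_2d(P)/1000
    c,s=np.cos(pose[2]),np.sin(pose[2])
    return P@np.array([[c,s,0],[-s,c,0],[0,0,1]])+[pose[0],pose[1],pose[3]]
def crop(q,s,o): return (np.array(q)+.5)/s-.5+o
E
python3 - <<'E'
from cam import *
T=pickle.load(open("pics/top_0.pkl","rb"));S=pickle.load(open("pics/scene_0.pkl","rb"))
P=np.array([(105,30,21),(105,-30,21),(-105,30,21),(-105,-30,21),(80,0,22),(0,158,22.5)],float)
qt=crop([(413,78),(535,102),(307,513),(430,540),(462,138),(98,230)],4.8,[225,165])
qs=crop([(195,147),(293,90),(602,355),(692,287),(283,135),(157,402)],5.5,[260,190])
f=lambda p:np.r_[proj(T,world(p,P))-qt,proj(S,world(p,P))-qs].ravel()
best=min((least_squares(f,[.45,.25,a,0]) for a in (0,1.57,3.14,-1.57)),key=lambda r:r.cost)
p=best.x;print(p,np.degrees(p[2]));print(best.fun.reshape(-1,2).round(2))
g=lambda p:np.r_[proj(T,world(p,P))-qt].ravel()
print(least_squares(lambda q:g(np.r_[q,0]),p[:3]).x)
np.save("pose.npy",p)
for n,v in dict(cap=(0,158,22.5),mag=(0,54,14),land=(0,0,14),empty=(-80,0,11),taken=(80,0,11)).items():print(n,world(p,v).round(4))
# table bystanders
def ray(d,uv,z):
    return least_squares(lambda x:(proj(d,[x[0],x[1],z])-uv).ravel(),[.4,.2]).x
for n,u in dict(clip=(301,292),bottle=(309,123),drv_tip=(250,267),drv_end=(208,318),pink=(247,178),yellow=(365,246),case=(275,100)).items(): print(n,ray(T,u,.01).round(3))
E
```

```text
[ 4.59233610e-01  2.49570869e-01 -2.31019353e-01  2.37270430e-04] -13.236433921155976
[[ 0.08 -0.69]
 [ 0.55  0.41]
 [ 0.18 -0.08]
 [ 0.84  0.67]
 [ 0.25  0.53]
 [-0.65 -0.38]
 [-0.67 -0.03]
 [-0.55 -0.75]
 [ 0.34  0.75]
 [ 1.18 -1.01]
 [ 0.4   0.09]
 [-1.63  1.32]]
[ 0.4594499   0.25002885 -0.22996411]
cap [[0.4954 0.4034 0.0227]]
mag [[0.4716 0.3021 0.0142]]
land [[0.4592 0.2496 0.0142]]
empty [[0.3814 0.2679 0.0112]]
taken [[0.5371 0.2313 0.0112]]
clip [0.318 0.276]
bottle [0.703 0.259]
drv_tip [0.373 0.391]
drv_end [0.26  0.482]
pink [0.574 0.4  ]
yellow [0.421 0.132]
case [0.757 0.338]
```

```bash
cat > plan.py <<'E'
import sys,json,numpy as np
from scipy.spatial.transform import Rotation as R
from rig import manip
# waypoints x,y,z,yaw_deg(tool x in world) from current; prints rows (shift in tool axes before each turn)
def plan(wps,step=.034,turn=5.5,n=None):
    s=manip.get_state();p=s["position"].copy();r=R.from_quat(np.roll(s["ee_rot"],-1))
    rows=[]
    for w in wps:
        x=np.array([np.cos(np.radians(w[3])),np.sin(np.radians(w[3])),0]);z=np.array([0,0,-1.])
        g=R.from_matrix(np.c_[x,np.cross(z,x),z])
        d=np.array(w[:3])-p;rv=(r.inv()*g).as_rotvec(degrees=True)
        m=n or int(max(np.ceil(np.linalg.norm(d)/step),np.ceil(np.linalg.norm(rv)/turn),1))
        for i in range(m):
            k=r.inv().apply((np.array(w[:3])-p)/(m-i)).round(3)
            t=((r.inv()*g).as_rotvec(degrees=True)/(m-i)).round(1)
            rows.append({a:float(b) for a,b in zip(("dx","dy","dz","rx","ry","rz"),[*k,*t]) if b})
            p=p+r.apply(k);r=r*R.from_rotvec(t,degrees=True)
    for i in range(0,len(rows),12):print(json.dumps(rows[i:i+12]))
E
python3 - <<'E'
from cam import *
T=pickle.load(open("pics/top_0.pkl","rb"));S=pickle.load(open("pics/scene_0.pkl","rb"))
ray=lambda d,uv,z:least_squares(lambda x:(proj(d,[x[0],x[1],z])-uv).ravel(),[.4,.2]).x
print(ray(S,(333,190),0))
for z in (.1,.2,.3,.4): print(z,ray(T,(430,232),z).round(3),ray(T,(375,210),z).round(3),ray(S,(337,30),z).round(3),ray(S,(405,165),z).round(3))
print(ray(T,(405,330),.03),ray(T,(535,330),.03))
from plan import plan
plan([(.17,-.35,.26,40),(.22,-.12,.28,80),(.24,.1,.28,120),(.36,.3,.25,150),(.505,.44,.15,166.8)])
E
```

```text
[0.55876059 0.08177636]
0.1 [0.45  0.007] [0.495 0.12 ] [ 1.209 -1.233] [0.384 0.053]
0.2 [0.447 0.031] [0.488 0.132] [ 0.983 -0.783] [0.329 0.236]
0.3 [0.444 0.054] [0.481 0.145] [ 0.756 -0.334] [0.274 0.42 ]
0.4 [0.442 0.078] [0.473 0.157] [0.53  0.116] [0.218 0.603]
[0.24000091 0.0491079 ] [ 0.24334107 -0.22810646]
[{"dx": 0.008, "dy": -0.031, "dz": -0.005, "rz": -3.6}, {"dx": 0.011, "dy": -0.031, "dz": -0.005, "rz": -3.6}, {"dx": 0.012, "dy": -0.03, "dz": -0.005, "rz": -3.6}, {"dx": 0.014, "dy": -0.029, "dz": -0.005, "rz": -3.6}, {"dx": 0.016, "dy": -0.029, "dz": -0.005, "rz": -3.6}, {"dx": 0.018, "dy": -0.027, "dz": -0.004, "rx": -0.1, "rz": -3.6}, {"dx": 0.023, "dy": -0.018, "dz": -0.003, "rz": -5.0}, {"dx": 0.025, "dy": -0.016, "dz": -0.002, "rz": -5.0}, {"dx": 0.026, "dy": -0.014, "dz": -0.003, "rz": -5.0}, {"dx": 0.027, "dy": -0.011, "dz": -0.002, "rz": -5.0}, {"dx": 0.028, "dy": -0.009, "dz": -0.003, "rz": -5.0}, {"dx": 0.029, "dy": -0.006, "dz": -0.002, "rz": -5.0}]
[{"dx": 0.029, "dy": -0.004, "dz": -0.003, "rz": -5.0}, {"dx": 0.03, "dy": -0.002, "dz": -0.002, "rz": -5.0}
[... 356 characters left out ...]
4.3}, {"dx": 0.014, "dy": 0.03, "dz": 0.004, "rz": -4.3}]
[{"dx": 0.012, "dy": 0.031, "dz": 0.004, "rz": -4.3}, {"dx": 0.009, "dy": 0.032, "dz": 0.005, "rz": -4.3}, {"dx": 0.007, "dy": 0.033, "dz": 0.004, "rz": -4.3}, {"dx": 0.004, "dy": 0.033, "dz": 0.005, "rz": -4.3}, {"dx": 0.002, "dy": 0.034, "dz": 0.004, "rz": -4.2}, {"dx": -0.008, "dy": 0.028, "dz": 0.014, "rz": -2.4}, {"dx": -0.009, "dy": 0.027, "dz": 0.014, "rz": -2.4}, {"dx": -0.01, "dy": 0.027, "dz": 0.014, "rz": -2.4}, {"dx": -0.011, "dy": 0.026, "dz": 0.015, "rz": -2.4}, {"dx": -0.013, "dy": 0.026, "dz": 0.014, "rz": -2.4}, {"dx": -0.013, "dy": 0.026, "dz": 0.015, "rz": -2.4}, {"dx": -0.015, "dy": 0.025, "dz": 0.014, "rz": -2.4}]
```

```bash
python3 -m pendant '[{"dx": 0.008, "dy": -0.031, "dz": -0.005, "rz": -3.6, "hand":0}, {"dx": 0.011, "dy": -0.031, "dz": -0.005, "rz": -3.6, "hand":0}, {"dx": 0.012, "dy": -0.03, "dz": -0.005, "rz": -3.6, "hand":0}, {"dx": 0.014, "dy": -0.029, "dz": -0.005, "rz": -3.6, "hand":0}, {"dx": 0.016, "dy": -0.029, "dz": -0.005, "rz": -3.6, "hand":0}, {"dx": 0.018, "dy": -0.027, "dz": -0.004, "rz": -3.6, "hand":0}, {"dx": 0.023, "dy": -0.018, "dz": -0.003, "rz": -5.0, "hand":0}, {"dx": 0.025, "dy": -0.016, "dz": -0.002, "rz": -5.0, "hand":0}, {"dx": 0.026, "dy": -0.014, "dz": -0.003, "rz": -5.0, "hand":0}, {"dx": 0.027, "dy": -0.011, "dz": -0.002, "rz": -5.0, "hand":0}, {"dx": 0.028, "dy": -0.009, "dz": -0.003, "rz": -5.0, "hand":0}, {"dx": 0.029, "dy": -0.006, "dz": -0.002, "rz": -5.0, "hand":0}]' 30
python3 -m pendant '[{"dx": 0.029, "dy": -0.004, "dz": -0.003, "rz": -5.0, "hand":0}, {"dx": 0.03, "dy": -0.002, "dz": -0.002, "rz": -5.0, "hand":0}, {"dx": 0.028, "dy": -0.002, "rz": -5.0, "hand":0}, {"dx": 0.028, "rz": -5.0, "hand":0}, {"dx": 0.027, "dy": 0.002, "rz": -5.0, "hand":0}, {"dx": 0.027, "dy": 0.005, "rz": -5.0, "hand":0}, {"dx": 0.027, "dy": 0.007, "rz": -5.0, "hand":0}, {"dx": 0.026, "dy": 0.01, "rz": -5.0, "hand":0}, {"dx": 0.025, "dy": 0.012, "rz": -5.0, "hand":0}, {"dx": 0.023, "dy": 0.013, "rz": -5.0, "hand":0}, {"dx": 0.016, "dy": 0.029, "dz": 0.004, "rz": -4.3, "hand":0}, {"dx": 0.014, "dy": 0.03, "dz": 0.004, "rz": -4.3, "hand":0}]'
python3 -c "
from plan import plan
plan([(.36,.3,.25,150),(.505,.44,.15,166.8)])"
```

```text
[{"dx": 0.017, "dy": -0.029, "dz": -0.001, "rz": -5.1}, {"dx": 0.019, "dy": -0.027, "dz": -0.001, "rz": -5.1}, {"dx": 0.022, "dy": -0.025, "dz": -0.001, "rz": -5.1}, {"dx": 0.024, "dy": -0.023, "dz": -0.001, "rz": -5.1}, {"dx": 0.026, "dy": -0.021, "dz": -0.001, "rz": -5.1}, {"dx": 0.027, "dy": -0.019, "dz": -0.001, "rz": -5.1}, {"dx": 0.029, "dy": -0.016, "dz": -0.001, "rz": -5.1}, {"dx": 0.03, "dy": -0.014, "dz": -0.001, "rz": -5.0}, {"dx": 0.031, "dy": -0.011, "dz": -0.001, "rz": -5.1}, {"dx": 0.032, "dy": -0.008, "dz": -0.001, "rz": -5.0}, {"dx": 0.033, "dy": -0.005, "dz": -0.001, "rz": -5.1}, {"dx": 0.033, "dy": -0.002, "rz": -5.0}]
[{"dx": 0.033, "dy": 0.001, "dz": -0.001, "rz": -5.1}, {"dx": 0.033, "dy": 0.004, "rz": -5.0}, {"dx": 0.033, "dy": 0.007, "dz": -0.001, "rz": -5.1}, {"dx": 0.032, "dy": 0.009, "rz": -5.0}, {"dx": 0.031, "dy": 0.012, "dz": -0.001, "rz": -5.1}, {"dx": 0.03, "dy": 0.015, "rz": -5.0}, {"dx": 0.028, "dy": 0.017, "dz": -0.001, "rz": -5.1}, {"dx": 0.027, "dy": 0.02, "rz": -5.0}, {"dx": 0.025, "dy": 0.022, "dz": -0.001, "rz": -5.1}, {"dx": 0.023, "dy": 0.024, "rz": -5.0}, {"dx": 0.02, "dy": 0.026, "dz": -0.001, "rz": -5.1}, {"dx": 0.018, "dy": 0.028, "rz": -5.0}]
[{"dx": 0.016, "dy": 0.029, "dz": -0.001, "rz": -5.1}, {"dx": 0.013, "dy": 0.031, "rx": 0.1, "ry": -0.1, "rz": -5.0}, {"dx": -0.008, "dy": 0.028, "dz": 0.014, "rz": -2.4}, {"dx": -0.009, "dy": 0.027, "dz": 0.014, "rz": -2.4}, {"dx": -0.01, "dy": 0.027, "dz": 0.014, "rz": -2.4}, {"dx": -0.011, "dy": 0.026, "dz": 0.014, "rz": -2.4}, {"dx": -0.013, "dy": 0.026, "dz": 0.015, "rz": -2.4}, {"dx": -0.013, "dy": 0.026, "dz": 0.014, "rz": -2.4}, {"dx": -0.015, "dy": 0.025, "dz": 0.015, "rz": -2.4}]invalid input
invalid input
```

```bash
python3 -m pendant '[{"dx": 0.0, "dy": 0.0, "dz": -0.005, "rx":0.0, "ry":0.0, "rz": -3.6, "hand":0.0}]'
```

```text
clock: 0.18
position: [0.1811, -0.5447, 0.2348]
ee_rot: [-0.002, 0.982, 0.191, -0.0]
contact_force: [0.7, -0.1, 1.0]
width: 0.0757
gripper_force: 0.0
```

```bash
python3 -m pendant '[{"dx": 0.0, "dy": 0.0, "dz": 0.0, "rx":0.0, "ry":0.0, "rz": 0.0}]'; python3 -m pendant '[{"dx": 0.0, "dy": 0.0, "dz": 0.0, "rx":0.0, "ry":0.0, "rz": 0.0, "hand":0.0}]' 30
```

```text
clock: 0.27
position: [0.1813, -0.5458, 0.2364]
ee_rot: [0.0, 0.982, 0.191, -0.0]
contact_force: [-0.1, -0.7, 0.1]
width: 0.064
gripper_force: 0.0invalid input
```

```bash
sed -i 's/ if b})/})/; s/json.dumps(rows\[i:i+12\])/json.dumps(rows[i:i+12]).replace("-0.0,","0,").replace("0.0,","0,")/' plan.py; python3 -c "
from plan import plan
plan([(.17,-.35,.26,40),(.22,-.12,.28,80),(.24,.1,.28,120),(.36,.3,.25,150),(.505,.44,.15,166.8)])"
```

```text
[{"dx": 0.01, "dy": -0.031, "dz": -0.004, "rx": 0, "ry": 0, "rz": -3.0}, {"dx": 0.012, "dy": -0.03, "dz": -0.004, "rx": 0, "ry": 0, "rz": -3.0}, {"dx": 0.014, "dy": -0.03, "dz": -0.004, "rx": 0, "ry": 0, "rz": -3.0}, {"dx": 0.015, "dy": -0.029, "dz": -0.004, "rx": 0, "ry": 0, "rz": -3.0}, {"dx": 0.017, "dy": -0.028, "dz": -0.004, "rx": 0, "ry": 0, "rz": -3.0}, {"dx": 0.018, "dy": -0.027, "dz": -0.004, "rx": 0, "ry": 0, "rz": -3.0}, {"dx": 0.023, "dy": -0.018, "dz": -0.002, "rx": 0, "ry": 0, "rz": -5.0}, {"dx": 0.025, "dy": -0.016, "dz": -0.003, "rx": 0, "ry": 0, "rz": -5.0}, {"dx": 0.026, "dy": -0.014, "dz": -0.002, "rx": 0, "ry": 0, "rz": -5.0}, {"dx": 0.027, "dy": -0.011, "dz": -0.003, "rx": 0, "ry": 0, "rz": -5.0}, {"dx": 0.028, "dy": -0.009, "dz": -0.002, "rx": 0, "ry": 0, "rz": -5.0}, {"dx": 0.029, "dy": -0.006, "dz": -0.003, "rx": 0, "ry": 0, "rz": -5.0}]
[{"dx": 0.029, "dy": -0.004, "dz": -0.002, "rx": 0, "ry": 0, "rz": -5.0}, {"dx": 0.03, "dy": -0.001, "dz": -0.003, "rx": 0, "ry": 0, "rz": -5.0}, {"dx": 0.027, "dy": -0.002, "dz": 0, "rx": 0, "ry": 0, "rz": -5.0}, {"dx": 0.028
[... 751 characters left out ...]
dy": 0.033, "dz": 0.004, "rx": 0, "ry": 0, "rz": -4.3}, {"dx": 0.004, "dy": 0.033, "dz": 0.005, "rx": 0, "ry": 0, "rz": -4.2}, {"dx": 0.002, "dy": 0.034, "dz": 0.004, "rx": 0, "ry": 0, "rz": -4.3}, {"dx": -0.008, "dy": 0.028, "dz": 0.014, "rx": 0, "ry": 0, "rz": -2.4}, {"dx": -0.009, "dy": 0.027, "dz": 0.014, "rx": 0, "ry": 0, "rz": -2.4}, {"dx": -0.01, "dy": 0.027, "dz": 0.014, "rx": 0, "ry": 0, "rz": -2.4}, {"dx": -0.011, "dy": 0.026, "dz": 0.015, "rx": 0, "ry": 0, "rz": -2.4}, {"dx": -0.013, "dy": 0.026, "dz": 0.014, "rx": 0, "ry": 0, "rz": -2.4}, {"dx": -0.014, "dy": 0.025, "dz": 0.015, "rx": 0, "ry": 0, "rz": -2.4}, {"dx": -0.014, "dy": 0.025, "dz": 0.014, "rx": 0, "ry": 0, "rz": -2.4}]
```

```bash
python3 -m pendant '[{"dx": 0.01, "dy": -0.031, "dz": -0.004, "rx": 0, "ry": 0, "rz": -3.0, "hand": 0.0}, {"dx": 0.012, "dy": -0.03, "dz": -0.004, "rx": 0, "ry": 0, "rz": -3.0, "hand": 0.0}, {"dx": 0.014, "dy": -0.03, "dz": -0.004, "rx": 0, "ry": 0, "rz": -3.0, "hand": 0.0}, {"dx": 0.015, "dy": -0.029, "dz": -0.004, "rx": 0, "ry": 0, "rz": -3.0, "hand": 0.0}, {"dx": 0.017, "dy": -0.028, "dz": -0.004, "rx": 0, "ry": 0, "rz": -3.0, "hand": 0.0}, {"dx": 0.018, "dy": -0.027, "dz": -0.004, "rx": 0, "ry": 0, "rz": -3.0, "hand": 0.0}, {"dx": 0.023, "dy": -0.018, "dz": -0.002, "rx": 0, "ry": 0, "rz": -5.0, "hand": 0.0}, {"dx": 0.025, "dy": -0.016, "dz": -0.003, "rx": 0, "ry": 0, "rz": -5.0, "hand": 0.0}, {"dx": 0.026, "dy": -0.014, "dz": -0.002, "rx": 0, "ry": 0, "rz": -5.0, "hand": 0.0}, {"dx": 0.027, "dy": -0.011, "dz": -0.003, "rx": 0, "ry": 0, "rz": -5.0, "hand": 0.0}, {"dx": 0.028, "dy": -0.009, "dz": -0.002, "rx": 0, "ry": 0, "rz": -5.0, "hand": 0.0}, {"dx": 0.029, "dy": -0.006, "dz": -0.003, "rx": 0, "ry": 0, "rz": -5.0, "hand": 0.0}]' && python3 -c "
from plan import plan
plan([(.22,-.12,.28,80),(.24,.1,.28,120),(.36,.3,.25,150),(.505,.44,.15,166.8)])"
```

```text
clock: 1.27
position: [0.2076, -0.1761, 0.2751]
ee_rot: [0.0, 0.819, 0.574, 0.0]
contact_force: [0.5, -0.1, -0.1]
width: 0.0002
gripper_force: 0.0
[{"dx": 0.028, "dy": -0.004, "dz": -0.002, "rx": 0, "ry": 0, "rz": -5.0}, {"dx": 0.029, "dy": -0.001, "dz": -0.003, "rx": 0, "ry": 0, "rz": -4.9}, {"dx": 0.028, "dy": -0.002, "dz": 0, "rx": 0, "ry": 0, "rz": -5.0}, {"dx": 0.028, "dy": 0, "dz": 0, "rx": 0, "ry": 0, "rz": -5.0}, {"dx": 0.027, "dy": 0.002, "dz": 0, "rx": 0, "ry": 0, "rz": -5.0}, {"dx": 0.027, "dy": 0.005, "dz": 0, "rx": 0, "ry": 0, "rz": -5.0}, {"dx": 0.027, "dy": 0.007, "dz": 0, "rx": 0, "ry": 0, "rz": -5.0}, {"dx": 0.026, "dy": 0.01, "dz": 0, "rx": 0, "ry": 0, "rz": -5.0}, {"dx": 0.025, "dy": 0.012, "dz": 0, "rx": 0, "ry": 0, "rz": -5.0}, {"dx": 0.023, "dy": 0.013, "dz": 0, "rx": 0, "ry": 0, "rz": -5.0}, {"dx": 0.016, "dy": 0.029, "dz": 0.004, "rx": 0, "ry": 0, "rz": -4.3}, {"dx": 0.014, "dy": 0.03, "dz": 0.004, "rx": 0, "ry": 0, "rz": -4.3}]
[{"dx": 0.012, "dy": 0.031, "dz": 0.004, "rx": 0, "ry": 0, "rz": -4.3}, {"dx": 0.009, "dy": 0.032, "dz": 0.005, "rx": 0, "ry": 0, "rz": -4.3}, {"dx": 0.007, "dy": 0.033, "dz": 0.004, "rx": 0, "ry": 0, "rz": -4.3}, {"dx": 0.004, "dy": 0.033, "dz": 0.005, "rx": 0, "ry": 0, "rz": -4.3}, {"dx": 0.002, "dy": 0.034, "dz": 0.004, "rx": 0, "ry": 0, "rz": -4.2}, {"dx": -0.008, "dy": 0.028, "dz": 0.014, "rx": 0, "ry": 0, "rz": -2.4}, {"dx": -0.009, "dy": 0.027, "dz": 0.014, "rx": 0, "ry": 0, "rz": -2.4}, {"dx": -0.01, "dy": 0.027, "dz": 0.014, "rx": 0, "ry": 0, "rz": -2.4}, {"dx": -0.011, "dy": 0.026, "dz": 0.015, "rx": 0, "ry": 0, "rz": -2.4}, {"dx": -0.013, "dy": 0.026, "dz": 0.014, "rx": 0, "ry": 0, "rz": -2.4}, {"dx": -0.013, "dy": 0.026, "dz": 0.015, "rx": 0, "ry": 0, "rz": -2.4}, {"dx": -0.015, "dy": 0.025, "dz": 0.014, "rx": 0, "ry": 0, "rz": -2.4}]
```

Tracks well.

```bash
python3 -m pendant '[{"dx": 0.028, "dy": -0.004, "dz": -0.002, "rx": 0, "ry": 0, "rz": -5.0}, {"dx": 0.029, "dy": -0.001, "dz": -0.003, "rx": 0, "ry": 0, "rz": -4.9}, {"dx": 0.028, "dy": -0.002, "dz": 0, "rx": 0, "ry": 0, "rz": -5.0}, {"dx": 0.028, "dy": 0, "dz": 0, "rx": 0, "ry": 0, "rz": -5.0}, {"dx": 0.027, "dy": 0.002, "dz": 0, "rx": 0, "ry": 0, "rz": -5.0}, {"dx": 0.027, "dy": 0.005, "dz": 0, "rx": 0, "ry": 0, "rz": -5.0}, {"dx": 0.027, "dy": 0.007, "dz": 0, "rx": 0, "ry": 0, "rz": -5.0}, {"dx": 0.026, "dy": 0.01, "dz": 0, "rx": 0, "ry": 0, "rz": -5.0}, {"dx": 0.025, "dy": 0.012, "dz": 0, "rx": 0, "ry": 0, "rz": -5.0}, {"dx": 0.023, "dy": 0.013, "dz": 0, "rx": 0, "ry": 0, "rz": -5.0}, {"dx": 0.016, "dy": 0.029, "dz": 0.004, "rx": 0, "ry": 0, "rz": -4.3}, {"dx": 0.014, "dy": 0.03, "dz": 0.004, "rx": 0, "ry": 0, "rz": -4.3}]'
python3 -m pendant '[{"dx": 0.012, "dy": 0.031, "dz": 0.004, "rx": 0, "ry": 0, "rz": -4.3}, {"dx": 0.009, "dy": 0.032, "dz": 0.005, "rx": 0, "ry": 0, "rz": -4.3}, {"dx": 0.007, "dy": 0.033, "dz": 0.004, "rx": 0, "ry": 0, "rz": -4.3}, {"dx": 0.004, "dy": 0.033, "dz": 0.005, "rx": 0, "ry": 0, "rz": -4.3}, {"dx": 0.002, "dy": 0.034, "dz": 0.004, "rx": 0, "ry": 0, "rz": -4.2}, {"dx": -0.008, "dy": 0.028, "dz": 0.014, "rx": 0, "ry": 0, "rz": -2.4}, {"dx": -0.009, "dy": 0.027, "dz": 0.014, "rx": 0, "ry": 0, "rz": -2.4}, {"dx": -0.01, "dy": 0.027, "dz": 0.014, "rx": 0, "ry": 0, "rz": -2.4}, {"dx": -0.011, "dy": 0.026, "dz": 0.015, "rx": 0, "ry": 0, "rz": -2.4}, {"dx": -0.013, "dy": 0.026, "dz": 0.014, "rx": 0, "ry": 0, "rz": -2.4}, {"dx": -0.013, "dy": 0.026, "dz": 0.015, "rx": 0, "ry": 0, "rz": -2.4}, {"dx": -0.015, "dy": 0.025, "dz": 0.014, "rx": 0, "ry": 0, "rz": -2.4}]'
python3 - <<'E'
from plan import plan
from cam import *
p=np.load("pose.npy"); w=world(p,(0,190,12))[0]; print(w, world(p,(0,173,12)))
plan([(*w[:2],.10,166.8),(w[0],w[1],.012,166.8)])
E
```

```text
[0.50273789 0.43452323 0.01223727] [[0.4988454  0.41797486 0.01223727]]
[{"dx": 0.032, "dy": 0.003, "dz": 0.008, "rx": 0, "ry": 0, "rz": -4.6}, {"dx": 0.032, "dy": 0.006, "dz": 0.008, "rx": 0, "ry": 0, "rz": -4.6}, {"dx": 0.031, "dy": 0.008, "dz": 0.008, "rx": 0, "ry": 0, "rz": -4.6}, {"dx": 0.03, "dy": 0.011, "dz": 0.008, "rx": 0, "ry": 0, "rz": -4.6}, {"dx": 0.029, "dy": 0.013, "dz": 0.008, "rx": 0, "ry": 0, "rz": -4.6}, {"dx": 0.028, "dy": 0.016, "dz": 0.008, "rx": 0, "ry": 0, "rz": -4.6}, {"dx": 0.027, "dy": 0.018, "dz": 0.008, "rx": 0, "ry": 0, "rz": -4.6}, {"dx": 0.025, "dy": 0.02, "dz": 0.009, "rx": 0, "ry": 0, "rz": -4.6}, {"dx": 0.024, "dy": 0.022, "dz": 0.008, "rx": 0, "ry": 0, "rz": -4.6}, {"dx": 0.022, "dy": 0.024, "dz": 0.009, "rx": 0, "ry": 0, "rz": -4.6}, {"dx": 0.02, "dy": 0.025, "dz": 0.008, "rx": 0, "ry": 0, "rz": -4.6}, {"dx": 0.018, "dy": 0.027, "dz": 0.009, "rx": 0, "ry": 0, "rz": -4.6}]
[{"dx": 0.016, "dy": 0.028, "dz": 0.008, "rx": 0, "ry": 0, "rz": -4.6}, {"dx": 0.013, "dy": 0.03, "dz": 0.009, "rx": 0, "ry": 0, "rz": -4.6}, {"dx": 0.011, "dy": 0.03, "dz": 0.008, "rx": 0, "ry": 0, "rz": -4.6}, {"dx": 0.008, "dy": 0.031, "dz": 0.009, "rx": 0, "ry": 0, "rz": -4.6}, {"dx": 0.006, "dy": 0.032, "dz": 0.008, "rx": 0, "ry": 0, "rz": -4.6}, {"dx": 0.003, "dy": 0.032, "dz": 0.009, "rx": 0, "ry": 0, "rz": -4.6}, {"dx": 0.001, "dy": 0.033, "dz": 0.008, "rx": 0, "ry": 0, "rz": -4.6}, {"dx": -0.002, "dy": 0.032, "dz": 0.009, "rx": 0, "ry": 0, "rz": -4.7}, {"dx": -0.004, "dy": 0.033, "dz": 0.008, "rx": 0, "ry": 0, "rz": -4.6}, {"dx": 0, "dy": 0, "dz": 0.029, "rx": 0, "ry": 0, "rz": -0.0}, {"dx": 0, "dy": 0, "dz": 0.03, "rx": 0, "ry": 0, "rz": -0.0}, {"dx": 0, "dy": 0, "dz": 0.029, "rx": 0, "ry": 0, "rz": -0.0}]invalid input
invalid input
```

```bash
sed -i 's/"rz"),\[\*k,\*t\])/"rz","hand"),[*k,*t,0.0])/' plan.py
python3 -m pendant '[{"dx": 0.028, "dy": -0.004, "dz": -0.002, "rx": 0, "ry": 0, "rz": -5.0, "hand": 0}, {"dx": 0.029, "dy": -0.001, "dz": -0.003, "rx": 0, "ry": 0, "rz": -4.9, "hand": 0}, {"dx": 0.028, "dy": -0.002, "dz": 0, "rx": 0, "ry": 0, "rz": -5.0, "hand": 0}, {"dx": 0.028, "dy": 0, "dz": 0, "rx": 0, "ry": 0, "rz": -5.0, "hand": 0}, {"dx": 0.027, "dy": 0.002, "dz": 0, "rx": 0, "ry": 0, "rz": -5.0, "hand": 0}, {"dx": 0.027, "dy": 0.005, "dz": 0, "rx": 0, "ry": 0, "rz": -5.0, "hand": 0}, {"dx": 0.027, "dy": 0.007, "dz": 0, "rx": 0, "ry": 0, "rz": -5.0, "hand": 0}, {"dx": 0.026, "dy": 0.01, "dz": 0, "rx": 0, "ry": 0, "rz": -5.0, "hand": 0}, {"dx": 0.025, "dy": 0.012, "dz": 0, "rx": 0, "ry": 0, "rz": -5.0, "hand": 0}, {"dx": 0.023, "dy": 0.013, "dz": 0, "rx": 0, "ry": 0, "rz": -5.0, "hand": 0}, {"dx": 0.016, "dy": 0.029, "dz": 0.004, "rx": 0, "ry": 0, "rz": -4.3, "hand": 0}, {"dx": 0.014, "dy": 0.03, "dz": 0.004, "rx": 0, "ry": 0, "rz": -4.3, "hand": 0}]' &&
python3 -m pendant '[{"dx": 0.012, "dy": 0.031, "dz": 0.004, "rx": 0, "ry": 0, "rz": -4.3, "hand": 0}, {"dx": 0.009, "dy": 0.032, "dz": 0.005, "rx": 0, "ry": 0, "rz": -4.3, "hand": 0}, {"dx": 0.007, "dy": 0.033, "dz": 0.004, "rx": 0, "ry": 0, "rz": -4.3, "hand": 0}, {"dx": 0.004, "dy": 0.033, "dz": 0.005, "rx": 0, "ry": 0, "rz": -4.3, "hand": 0}, {"dx": 0.002, "dy": 0.034, "dz": 0.004, "rx": 0, "ry": 0, "rz": -4.2, "hand": 0}, {"dx": -0.008, "dy": 0.028, "dz": 0.014, "rx": 0, "ry": 0, "rz": -2.4, "hand": 0}, {"dx": -0.009, "dy": 0.027, "dz": 0.014, "rx": 0, "ry": 0, "rz": -2.4, "hand": 0}, {"dx": -0.01, "dy": 0.027, "dz": 0.014, "rx": 0, "ry": 0, "rz": -2.4, "hand": 0}, {"dx": -0.011, "dy": 0.026, "dz": 0.015, "rx": 0, "ry": 0, "rz": -2.4, "hand": 0}, {"dx": -0.013, "dy": 0.026, "dz": 0.014, "rx": 0, "ry": 0, "rz": -2.4, "hand": 0}, {"dx": -0.013, "dy": 0.026, "dz": 0.015, "rx": 0, "ry": 0, "rz": -2.4, "hand": 0}, {"dx": -0.015, "dy": 0.025, "dz": 0.014, "rx": 0, "ry": 0, "rz": -2.4, "hand": 0}]' &&
python3 - <<'E'
from plan import plan
from cam import *
p=np.load("pose.npy"); w=world(p,(0,190,12))[0]; print(w, world(p,(0,173,12)))
plan([(*w[:2],.10,166.8),(w[0],w[1],.012,166.8)])
E
```

```text
clock: 2.27
position: [0.2744, 0.1562, 0.2724]
ee_rot: [0.001, 0.433, 0.901, 0.0]
contact_force: [0.0, -0.1, 0.6]
width: -0.0001
gripper_force: 0.0
clock: 3.27
position: [0.5071, 0.439, 0.1487]
ee_rot: [-0.0, 0.116, 0.993, -0.0]
contact_force: [0.1, 0.1, 0.1]
width: 0.0001
gripper_force: 0.0
[0.50273789 0.43452323 0.01223727] [[0.4988454  0.41797486 0.01223727]]
[{"dx": 0.002, "dy": -0.003, "dz": 0.024, "rx": 0, "ry": 0, "rz": 0, "hand": 0.0}, {"dx": 0.001, "dy": -0.002, "dz": 0.025, "rx": -0.1, "ry": 0, "rz": -0.1, "hand": 0.0}, {"dx": 0, "dy": 0, "dz": 0.029, "rx": 0, "ry": 0, "rz": 0, "hand": 0.0}, {"dx": 0, "dy": 0, "dz": 0.029, "rx": 0, "ry": 0, "rz": 0, "hand": 0.0}, {"dx": 0, "dy": 0, "dz": 0.03, "rx": 0, "ry": 0, "rz": 0, "hand": 0.0}]
```

```bash
python3 -m pendant '[{"dx": 0.002, "dy": -0.003, "dz": 0.024, "rx": 0, "ry": 0, "rz": 0, "hand": 0.0}, {"dx": 0.001, "dy": -0.002, "dz": 0.025, "rx": 0, "ry": 0, "rz": 0, "hand": 0.0}, {"dx": 0, "dy": 0, "dz": 0.029, "rx": 0, "ry": 0, "rz": 0, "hand": 0.0}, {"dx": 0, "dy": 0, "dz": 0.029, "rx": 0, "ry": 0, "rz": 0, "hand": 0.0}, {"dx": 0, "dy": 0, "dz": 0.027, "rx": 0, "ry": 0, "rz": 0, "hand": 0.0}, {"dx": 0, "dy": 0, "dz": 0, "rx": 0, "ry": 0, "rz": 0, "hand": 0.0}]'
python3 - <<'E'
import cv2,numpy as np,sys
from rig import manip
ims=[]
for n,(a,b,c,d) in dict(top=(150,275,200,340),scene=(160,320,240,420)).items():
    f=manip.get_image(n)["frame"][:,:,::-1]; ims.append(cv2.resize(f[a:b,c:d],(400,400*(b-a)//(d-c)),interpolation=cv2.INTER_CUBIC)[:350])
cv2.imwrite("pics/c1.png",np.hstack(ims))
E
```

```text
clock: 3.77
position: [0.4986, 0.4311, 0.01]
ee_rot: [-0.005, 0.117, 0.993, -0.004]
contact_force: [-1.3, -1.2, -0.4]
width: -0.0002
gripper_force: 0.0
```

View pics/c1.png

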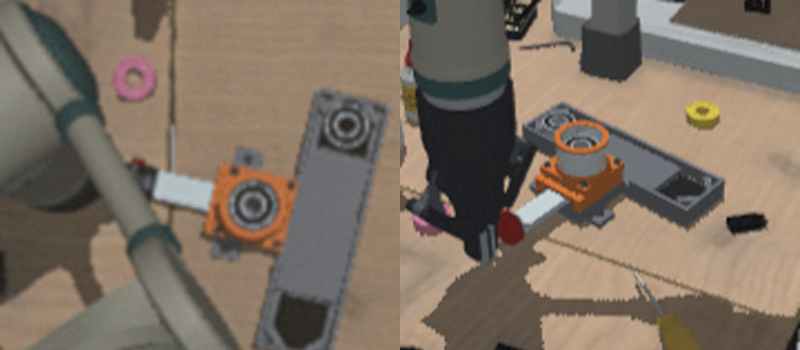

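Fingers stand just behind the cap (scene right half: tip (483,245), cap (512,225)). The knuckles spread along the push direction and could hit the tube, so I'll turn the gripper 90°.

```bash
python3 - <<'E'
from rig import manip
from cam import *
s=manip.get_state();print(s["clock"],s["qpos"].round(3),s["position"],s["ee_rot"].round(4),s["contact_force"])
p=np.load("pose.npy");c,sn=np.cos(p[2]),np.sin(p[2])
d=s["position"][:2]-p[:2];print("disp xy",d@[c,sn],d@[-sn,c])
E
```

```text
3.8667 [ 0.608  0.578  1.582 -0.     0.984 -0.73 ] [0.50194936 0.43355107 0.01533921] [-1.000e-03  1.164e-01  9.932e-01 -9.000e-04] [ 0.20788946 -0.92639604  0.76445659]
disp xy -0.0005449886341176505 0.18887311666450649
```

```bash
python3 -m pendant '[{"dx":0,"dy":0.004,"dz":0,"rx":0,"ry":0,"rz":7,"hand":0},{"dx":0,"dy":0,"dz":0,"rx":0,"ry":0,"rz":7,"hand":0},{"dx":0,"dy":0,"dz":0,"rx":0,"ry":0,"rz":7,"hand":0},{"dx":0,"dy":0,"dz":0,"rx":0,"ry":0,"rz":7,"hand":0},{"dx":0,"dy":0,"dz":0,"rx":0,"ry":0,"rz":7,"hand":0},{"dx":0,"dy":0,"dz":0,"rx":0,"ry":0,"rz":7,"hand":0},{"dx":0,"dy":0,"dz":0,"rx":0,"ry":0,"rz":7,"hand":0},{"dx":0,"dy":0,"dz":0,"rx":0,"ry":0,"rz":7,"hand":0},{"dx":0,"dy":0,"dz":0,"rx":0,"ry":0,"rz":7,"hand":0},{"dx":0,"dy":0,"dz":0,"rx":0,"ry":0,"rz":7,"hand":0},{"dx":0,"dy":0,"dz":0,"rx":0,"ry":0,"rz":7,"hand":0},{"dx":0,"dy":0,"dz":0,"rx":0,"ry":0,"rz":7,"hand":0}]'
cat > st.py <<'E'
from rig import manip
from cam import *
s=manip.get_state();p=np.load("pose.npy");c,sn=np.cos(p[2]),np.sin(p[2])
M=np.array([[c,sn],[-sn,c]]);q=R.from_quat(np.roll(s["ee_rot"],-1)).as_matrix()
print(s["clock"],"disp",(M@(s["position"][:2]-p[:2])*1000).round(1),"z",s["position"][2].round(4),"F",(M@s["contact_force"][:2]).round(1),s["contact_force"][2].round(1),"yaw",np.degrees(np.arctan2(q[1,0],q[0,0])).round(1))
E
python3 -m pendant '[{"dx":0,"dy":0,"dz":0.002,"rx":0,"ry":0,"rz":6,"hand":0},{"dx":-0.004,"dy":0,"dz":0,"rx":0,"ry":0,"rz":0,"hand":0},{"dx":0,"dy":0,"dz":0,"rx":0,"ry":0,"rz":0,"hand":0}]'; python3 st.py
```

```text
clock: 4.87
position: [0.5051, 0.439, 0.0194]
ee_rot: [0.0, 0.753, 0.658, 0.003]
contact_force: [-0.7, 0.2, 0.1]
width: -0.0003
gripper_force: 0.0
clock: 5.12
position: [0.5033, 0.434, 0.0164]
ee_rot: [0.0, 0.784, 0.621, 0.001]
contact_force: [-0.3, 0.1, 0.4]
width: -0.0002
gripper_force: 0.0
5.1167 disp [  0.7 189.6] z 0.0164 F [-0.3  0. ] 0.4 yaw 76.8
```

```bash
python3 -m pendant '[{"dx":-0.01,"dy":0,"dz":0.002,"rx":0,"ry":0,"rz":0,"hand":0},{"dx":-0.01,"dy":0,"dz":0.001,"rx":0,"ry":0,"rz":0,"hand":0},{"dx":-0.006,"dy":0,"dz":0,"rx":0,"ry":0,"rz":0,"hand":0},{"dx":0,"dy":0,"dz":0,"rx":0,"ry":0,"rz":0,"hand":0}]'; python3 st.py; python3 -m pendant '[{"dx":-0.01,"dy":0,"dz":0,"rx":0,"ry":0,"rz":0,"hand":0},{"dx":-0.01,"dy":0,"dz":0,"rx":0,"ry":0,"rz":0,"hand":0},{"dx":-0.01,"dy":0,"dz":0,"rx":0,"ry":0,"rz":0,"hand":0},{"dx":0,"dy":0,"dz":0,"rx":0,"ry":0,"rz":0,"hand":0}]';python3 st.py
```

```text
clock: 5.45
position: [0.4966, 0.408, 0.0117]
ee_rot: [-0.0, 0.785, 0.62, 0.001]
contact_force: [0.5, 2.7, 0.7]
width: -0.0002
gripper_force: 1.5
5.45 disp [1.000e-01 1.627e+02] z 0.0117 F [-0.1  2.8] 0.7 yaw 76.6
clock: 5.78
position: [0.4901, 0.3801, 0.0117]
ee_rot: [-0.001, 0.785, 0.62, 0.002]
contact_force: [0.7, 5.1, -0.6]
width: 0.0002
gripper_force: 2.2
5.7833 disp [1.000e-01 1.341e+02] z 0.0117 F [-0.5  5.1] -0.6 yaw 76.6
```

```bash
python3 -m pendant '[{"dx":-0.009,"dy":0,"dz":0,"rx":0,"ry":0,"rz":0,"hand":0},{"dx":-0.009,"dy":0,"dz":0,"rx":0,"ry":0,"rz":0,"hand":0},{"dx":-0.003,"dy":0,"dz":0,"rx":0,"ry":0,"rz":0,"hand":0},{"dx":0,"dy":0,"dz":0,"rx":0,"ry":0,"rz":0,"hand":0}]';python3 st.py; python3 -m pendant '[{"dx":-0.002,"dy":0,"dz":0,"rx":0,"ry":0,"rz":0,"hand":0},{"dx":0,"dy":0,"dz":0,"rx":0,"ry":0,"rz":0,"hand":0}]';python3 st.py
```

```text
clock: 6.12
position: [0.4855, 0.3604, 0.0118]
ee_rot: [-0.001, 0.785, 0.62, 0.002]
contact_force: [-0.8, 5.2, -0.3]
width: 0.0002
gripper_force: 3.0
6.1167 disp [1.000e-01 1.139e+02] z 0.0118 F [-2.   4.9] -0.3 yaw 76.6
clock: 6.28
position: [0.4853, 0.3598, 0.0118]
ee_rot: [-0.001, 0.785, 0.62, 0.003]
contact_force: [-0.4, 8.3, -1.7]
width: 0.0003
gripper_force: 4.1
6.2833 disp [1.000e-01 1.132e+02] z 0.0118 F [-2.3  7.9] -1.7 yaw 76.6
```

```bash
python3 -m pendant '[{"dx":-0.002,"dy":0,"dz":0,"rx":0,"ry":0,"rz":0,"hand":0},{"dx":0,"dy":0,"dz":0,"rx":0,"ry":0,"rz":0,"hand":0}]';python3 st.py;python3 -m pendant '[{"dx":-0.002,"dy":0,"dz":0,"rx":0,"ry":0,"rz":0,"hand":0},{"dx":0,"dy":0,"dz":0,"rx":0,"ry":0,"rz":0,"hand":0}]';python3 st.py
```

```text
clock: 6.45
position: [0.4854, 0.3598, 0.0119]
ee_rot: [-0.002, 0.785, 0.619, 0.004]
contact_force: [-0.5, 13.8, -3.7]
width: 0.0001
gripper_force: 6.5
6.45 disp [  0.2 113.2] z 0.0119 F [-3.6 13.3] -3.7 yaw 76.5
clock: 6.62
position: [0.4854, 0.3597, 0.012]
ee_rot: [-0.003, 0.785, 0.619, 0.006]
contact_force: [0.1, 17.9, -5.4]
width: -0.0002
gripper_force: 8.9
6.6167 disp [  0.3 113.2] z 0.012 F [-4.  17.4] -5.4 yaw 76.5
```

```bash
python3 -m pendant '[{"dx":0.012,"dy":0,"dz":0,"rx":0,"ry":0,"rz":0,"hand":0},{"dx":0.015,"dy":0,"dz":0,"rx":0,"ry":0,"rz":0,"hand":0},{"dx":0.015,"dy":0,"dz":0,"rx":0,"ry":0,"rz":0,"hand":0},{"dx":0.015,"dy":0,"dz":0,"rx":0,"ry":0,"rz":0,"hand":0},{"dx":0.015,"dy":0,"dz":0,"rx":0,"ry":0,"rz":0,"hand":0},{"dx":0.01,"dy":0,"dz":0,"rx":0,"ry":0,"rz":0,"hand":0},{"dx":0.0,"dy":0,"dz":-0.03,"rx":0,"ry":0,"rz":0,"hand":0},{"dx":0.0,"dy":0,"dz":-0.03,"rx":0,"ry":0,"rz":0,"hand":0},{"dx":0.0,"dy":0,"dz":-0.03,"rx":0,"ry":0,"rz":0,"hand":0},{"dx":0.0,"dy":0,"dz":-0.03,"rx":0,"ry":0,"rz":0,"hand":0},{"dx":0.0,"dy":0,"dz":0,"rx":0,"ry":0,"rz":0,"hand":0}]';python3 st.py
python3 - <<'E'
import cv2,numpy as np,pickle
from rig import manip
ims=[]
for n,(a,b,c,d) in dict(top=(170,280,225,345),scene=(190,290,270,400)).items():
    D=manip.get_image(n);pickle.dump(D,open(f"pics/{n}_2.pkl","wb"));f=D["frame"][:,:,::-1]; ims.append(cv2.resize(f[a:b,c:d],(400,400*(b-a)//(d-c)),interpolation=cv2.INTER_CUBIC)[:300])
cv2.imwrite("pics/c2.png",np.hstack(ims))
E
```

```text
clock: 7.53
position: [0.5053, 0.4346, 0.138]
ee_rot: [0.001, 0.784, 0.62, 0.005]
contact_force: [1.1, 0.1, 0.7]
width: 0.0001
gripper_force: 0.0
7.5333 disp [  2.5 190.7] z 0.138 F [1.  0.4] 0.7 yaw 76.7
```

View pics/c2.png

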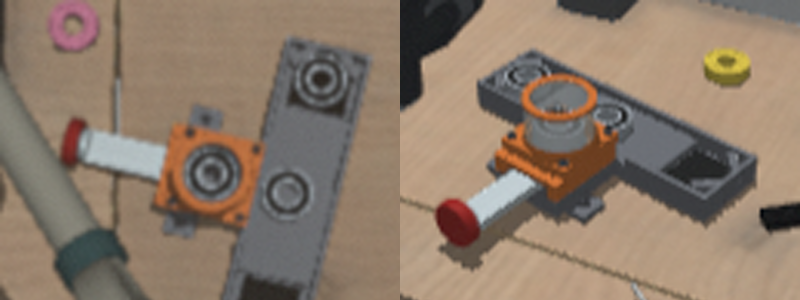

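The bearing is out on the landing (left crop (287,195)), the plunger is back, and the stack is in the tube.

```bash
python3 - <<'E'
from cam import *
from plan import plan
T=pickle.load(open("pics/top_2.pkl","rb"));p=np.load("pose.npy")
q=crop((287,195),3.33,[225,170])
print(q,least_squares(lambda d:(proj(T,world(p,(d[0],d[1],25)))-q).ravel(),[0,0]).x)
w=lambda x,y,z:(*world(p,(x,y,0))[0][:2],z,76.8)
plan([w(42,100,.14),w(42,2,.12),w(42,2,.045)])
E
```

```text
[310.83633634 228.20870871] [-0.53613878  4.47620584]
[{"dx": -0.029, "dy": 0.014, "dz": -0.002, "rx": 0, "ry": 0, "rz": 0, "hand": 0.0}, {"dx": -0.03, "dy": 0.014, "dz": -0.003, "rx": 0.1, "ry": 0, "rz": -0.1, "hand": 0.0}, {"dx": -0.029, "dy": 0.014, "dz": -0.002, "rx": 0, "ry": -0.1, "rz": 0, "hand": 0.0}, {"dx": -0.033, "dy": 0, "dz": 0.007, "rx": 0, "ry": 0, "rz": 0, "hand": 0.0}, {"dx": -0.033, "dy": 0, "dz": 0.006, "rx": 0, "ry": 0, "rz": 0, "hand": 0.0}, {"dx": -0.032, "dy": 0, "dz": 0.007, "rx": 0, "ry": 0, "rz": 0, "hand": 0.0}, {"dx": 0, "dy": 0, "dz": 0.025, "rx": 0, "ry": 0, "rz": 0, "hand": 0.0}, {"dx": 0, "dy": 0, "dz": 0.025, "rx": 0, "ry": 0, "rz": 0, "hand": 0.0}, {"dx": 0, "dy": 0, "dz": 0.025, "rx": 0, "ry": 0, "rz": 0, "hand": 0.0}]
```

```bash
python3 -m pendant '[{"dx":-0.029,"dy":0.014,"dz":-0.002,"rx":0,"ry":0,"rz":0,"hand":0},{"dx":-0.03,"dy":0.014,"dz":-0.003,"rx":0,"ry":0,"rz":0,"hand":0},{"dx":-0.029,"dy":0.012,"dz":-0.002,"rx":0,"ry":0,"rz":0,"hand":0},{"dx":-0.033,"dy":0,"dz":0.007,"rx":0,"ry":0,"rz":0,"hand":0},{"dx":-0.033,"dy":0,"dz":0.006,"rx":0,"ry":0,"rz":0,"hand":0},{"dx":-0.032,"dy":0,"dz":0.007,"rx":0,"ry":0,"rz":0,"hand":0},{"dx":0,"dy":0,"dz":0.025,"rx":0,"ry":0,"rz":0,"hand":0},{"dx":0,"dy":0,"dz":0.025,"rx":0,"ry":0,"rz":0,"hand":0},{"dx":0,"dy":0,"dz":0.025,"rx":0,"ry":0,"rz":0,"hand":0},{"dx":0,"dy":0,"dz":0,"rx":0,"ry":0,"rz":0,"hand":0},{"dx":0,"dy":0,"dz":0,"rx":0,"ry":0,"rz":0,"hand":0}]';python3 st.py
```

```text
clock: 8.55
position: [0.4961, 0.2417, 0.0411]
ee_rot: [-0.001, 0.784, 0.62, -0.003]
contact_force: [-0.2, 0.7, 0.0]
width: 0.0
gripper_force: 0.0
8.55 disp [37.7  0.8] z 0.0411 F [-0.3  0.7] 0.0 yaw 76.7
```

```bash
python3 -m pendant '[{"dx":0.001,"dy":0.002,"dz":0.008,"rx":0,"ry":0,"rz":0,"hand":0},{"dx":0,"dy":0,"dz":0.008,"rx":0,"ry":0,"rz":0,"hand":0},{"dx":0,"dy":0,"dz":0.004,"rx":0,"ry":0,"rz":0,"hand":0},{"dx":0,"dy":0,"dz":0,"rx":0,"ry":0,"rz":0,"hand":0},{"dx":0,"dy":0,"dz":0,"rx":0,"ry":0,"rz":0,"hand":0}]';python3 st.py
```

```text
clock: 8.97
position: [0.5005, 0.2434, 0.0233]
ee_rot: [0.0, 0.784, 0.62, -0.0]
contact_force: [-0.5, 0.6, 0.3]
width: -0.0
gripper_force: 0.0
8.9667 disp [41.6  3.4] z 0.0233 F [-0.7  0.5] 0.3 yaw 76.7
```

```bash
python3 -m pendant '[{"dx":-0.001,"dy":0,"dz":0.003,"rx":0,"ry":0,"rz":0,"hand":0},{"dx":0,"dy":0,"dz":0.003,"rx":0,"ry":0,"rz":0,"hand":0},{"dx":0,"dy":0,"dz":0,"rx":0,"ry":0,"rz":0,"hand":0},{"dx":0,"dy":0,"dz":0,"rx":0,"ry":0,"rz":0,"hand":0}]';python3 st.py
```

```text
clock: 9.3
position: [0.5002, 0.2422, 0.0172]
ee_rot: [-0.0, 0.784, 0.62, -0.0]
contact_force: [0.4, -0.1, -0.2]
width: -0.0003
gripper_force: 0.0
9.3 disp [41.5  2.2] z 0.0172 F [ 0.4 -0. ] -0.2 yaw 76.7
```

```bash
python3 -m pendant '[{"dx":0,"dy":-0.005,"dz":0,"rx":0,"ry":0,"rz":0,"hand":0},{"dx":0,"dy":-0.005,"dz":0,"rx":0,"ry":0,"rz":0,"hand":0},{"dx":0,"dy":-0.005,"dz":0,"rx":0,"ry":0,"rz":0,"hand":0},{"dx":0,"dy":-0.005,"dz":0,"rx":0,"ry":0,"rz":0,"hand":0},{"dx":0,"dy":-0.005,"dz":0,"rx":0,"ry":0,"rz":0,"hand":0},{"dx":0,"dy":-0.005,"dz":0,"rx":0,"ry":0,"rz":0,"hand":0},{"dx":0,"dy":-0.005,"dz":0,"rx":0,"ry":0,"rz":0,"hand":0},{"dx":0,"dy":-0.005,"dz":0,"rx":0,"ry":0,"rz":0,"hand":0},{"dx":0,"dy":-0.005,"dz":0,"rx":0,"ry":0,"rz":0,"hand":0},{"dx":0,"dy":-0.005,"dz":0,"rx":0,"ry":0,"rz":0,"hand":0},{"dx":0,"dy":-0.005,"dz":0,"rx":0,"ry":0,"rz":0,"hand":0},{"dx":0,"dy":0,"dz":0,"rx":0,"ry":0,"rz":0,"hand":0}]';python3 st.py
python3 - <<'E'
import cv2,numpy as np,pickle
from rig import manip
f=manip.get_image("scene")["frame"][190:290,270:400,::-1]
cv2.imwrite("pics/c3.png",cv2.resize(f,None,fx=5,fy=5,interpolation=cv2.INTER_CUBIC))
E
```

```text
clock: 10.3
position: [0.4454, 0.255, 0.0172]
ee_rot: [-0.0, 0.784, 0.62, -0.001]
contact_force: [0.0, 0.1, 0.5]
width: 0.0001
gripper_force: 0.0
10.3 disp [-14.7   2.1] z 0.0172 F [-0.   0.1] 0.5 yaw 76.7
```

View pics/c3.png

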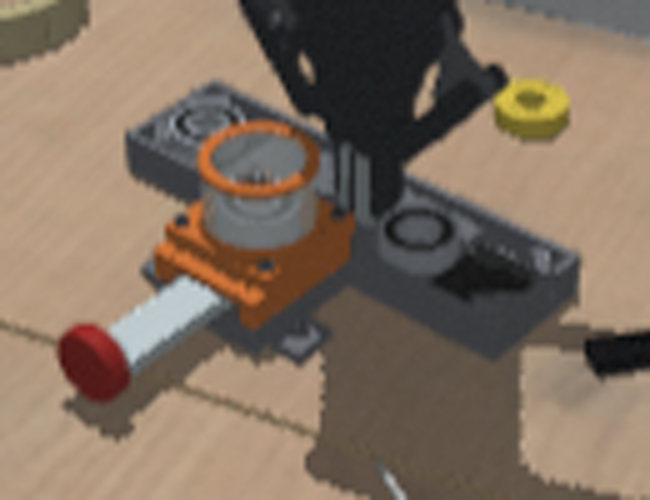

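The bearing (420,232) slides ahead of the fingertip toward the dark pocket (490,280). I'll keep pushing.

```bash
python3 -m pendant '[{"dx":0,"dy":-0.004,"dz":0,"rx":0,"ry":0,"rz":0,"hand":0},{"dx":0,"dy":-0.004,"dz":0,"rx":0,"ry":0,"rz":0,"hand":0},{"dx":0,"dy":-0.004,"dz":0,"rx":0,"ry":0,"rz":0,"hand":0},{"dx":0,"dy":-0.004,"dz":0,"rx":0,"ry":0,"rz":0,"hand":0},{"dx":0,"dy":-0.004,"dz":0,"rx":0,"ry":0,"rz":0,"hand":0},{"dx":0,"dy":-0.004,"dz":0,"rx":0,"ry":0,"rz":0,"hand":0},{"dx":0,"dy":0,"dz":0,"rx":0,"ry":0,"rz":0,"hand":0}]';python3 st.py;  python3 -m pendant '[{"dx":0,"dy":-0.003,"dz":0,"rx":0,"ry":0,"rz":0,"hand":0},{"dx":0,"dy":-0.002,"dz":0,"rx":0,"ry":0,"rz":0,"hand":0},{"dx":0,"dy":0,"dz":0,"rx":0,"ry":0,"rz":0,"hand":0}]';python3 st.py
```

```text
clock: 10.93
position: [0.4226, 0.2607, 0.0174]
ee_rot: [-0.0, 0.784, 0.62, -0.0]
contact_force: [0.9, 0.7, 0.2]
width: 0.0001
gripper_force: 0.2
10.9333 disp [-38.2   2.4] z 0.0174 F [0.7 0.9] 0.2 yaw 76.7
clock: 11.18
position: [0.4176, 0.2615, 0.017]
ee_rot: [-0.0, 0.784, 0.62, -0.001]
contact_force: [-0.1, -0.3, 0.5]
width: -0.0001
gripper_force: 0.0
11.1833 disp [-43.2   2.1] z 0.017 F [ 0.  -0.3] 0.5 yaw 76.7
```

```bash
python3 -m pendant '[{"dx":0,"dy":-0.002,"dz":0,"rx":0,"ry":0,"rz":0,"hand":0},{"dx":0,"dy":-0.002,"dz":0,"rx":0,"ry":0,"rz":0,"hand":0},{"dx":0,"dy":0,"dz":0,"rx":0,"ry":0,"rz":0,"hand":0}]';python3 st.py;python3 -m pendant '[{"dx":0,"dy":-0.002,"dz":0,"rx":0,"ry":0,"rz":0,"hand":0},{"dx":0,"dy":0,"dz":0,"rx":0,"ry":0,"rz":0,"hand":0}]';python3 st.py
python3 - <<'E'
import cv2,numpy as np,pickle
from rig import manip
f=manip.get_image("scene")["frame"][190:290,270:400,::-1]
cv2.imwrite("pics/c4.png",cv2.resize(f,None,fx=5,fy=5,interpolation=cv2.INTER_CUBIC))
E
```

```text
clock: 11.43
position: [0.414, 0.2625, 0.0171]
ee_rot: [-0.0, 0.784, 0.62, -0.0]
contact_force: [0.2, -0.3, -0.5]
width: -0.0
gripper_force: 0.0
11.4333 disp [-47.    2.2] z 0.0171 F [ 0.2 -0.2] -0.5 yaw 76.7
clock: 11.6
position: [0.4122, 0.263, 0.0172]
ee_rot: [-0.0, 0.784, 0.62, -0.0]
contact_force: [-0.1, 0.8, 0.1]
width: -0.0001
gripper_force: 0.0
11.6 disp [-48.8   2.3] z 0.0172 F [-0.3  0.7] 0.1 yaw 76.7
```

View pics/c4.png

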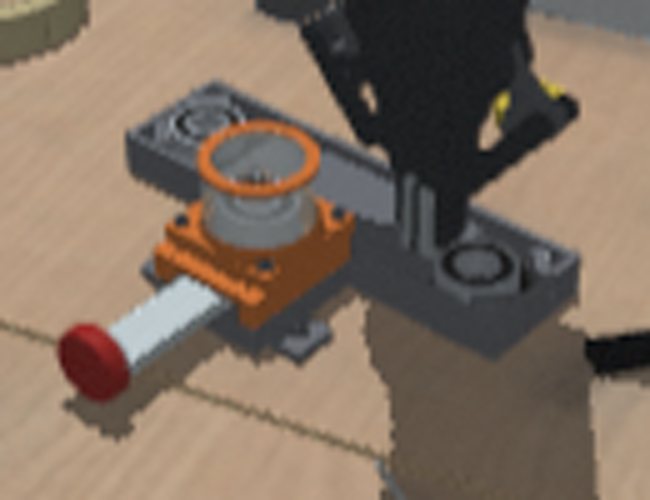

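The bearing has dropped into the pocket (478,265), lying low beside the end wall. I'll push a little further until it meets the V stop.

```bash
python3 -m pendant '[{"dx":0,"dy":-0.002,"dz":0,"rx":0,"ry":0,"rz":0,"hand":0},{"dx":0,"dy":0,"dz":0,"rx":0,"ry":0,"rz":0,"hand":0}]';python3 st.py;python3 -m pendant '[{"dx":0,"dy":-0.002,"dz":0,"rx":0,"ry":0,"rz":0,"hand":0},{"dx":0,"dy":0,"dz":0,"rx":0,"ry":0,"rz":0,"hand":0}]';python3 st.py
python3 - <<'E'
from cam import *
S=pickle.load(open("pics/scene_2.pkl","rb"));p=np.load("pose.npy")
q=crop((478,265),5,[270,190])
print(least_squares(lambda d:(proj(S,world(p,(d[0],d[1],22)))-q).ravel(),[0,0]).x)
E
```

```text
clock: 11.82
position: [0.4104, 0.2634, 0.0172]
ee_rot: [-0.0, 0.784, 0.62, -0.0]
contact_force: [-0.4, 0.3, 0.2]
width: -0.0002
gripper_force: 0.0
11.8167 disp [-50.7   2.3] z 0.0172 F [-0.5  0.2] 0.2 yaw 76.7
clock: 11.98
position: [0.4093, 0.2639, 0.0174]
ee_rot: [0.0, 0.784, 0.621, 0.0]
contact_force: [0.8, -0.9, -0.9]
width: 0.0
gripper_force: 0.7
11.9833 disp [-51.9   2.5] z 0.0174 F [ 1.  -0.7] -0.9 yaw 76.7
[-75.61813335   4.69812063]
```

```bash
python3 -m pendant '[{"dx":0,"dy":-0.002,"dz":0,"rx":0,"ry":0,"rz":0,"hand":0},{"dx":0,"dy":0,"dz":0,"rx":0,"ry":0,"rz":0,"hand":0}]';python3 st.py;python3 -m pendant '[{"dx":0,"dy":-0.001,"dz":0,"rx":0,"ry":0,"rz":0,"hand":0},{"dx":0,"dy":0,"dz":0,"rx":0,"ry":0,"rz":0,"hand":0}]';python3 st.py
```

```text
clock: 12.15
position: [0.4091, 0.2643, 0.0178]
ee_rot: [0.002, 0.784, 0.621, 0.002]
contact_force: [3.8, -2.9, 0.0]
width: -0.0001
gripper_force: 2.6
12.15 disp [-52.1   2.9] z 0.0178 F [ 4.4 -2. ] 0.0 yaw 76.8
clock: 12.32
position: [0.4091, 0.2645, 0.018]
ee_rot: [0.002, 0.784, 0.621, 0.002]
contact_force: [6.2, -4.7, 0.5]
width: -0.0001
gripper_force: 3.5
12.3167 disp [-52.2   3. ] z 0.018 F [ 7.1 -3.2] 0.5 yaw 76.8
```

Firm against the stop. Back off, rise, move clear and look.

```bash
python3 -m pendant '[{"dx":0,"dy":0.006,"dz":0,"rx":0,"ry":0,"rz":0,"hand":0},{"dx":0,"dy":0.008,"dz":0,"rx":0,"ry":0,"rz":0,"hand":0},{"dx":0,"dy":0,"dz":-0.02,"rx":0,"ry":0,"rz":0,"hand":0},{"dx":0,"dy":0,"dz":-0.03,"rx":0,"ry":0,"rz":0,"hand":0},{"dx":0,"dy":0,"dz":-0.03,"rx":0,"ry":0,"rz":0,"hand":0},{"dx":0,"dy":0,"dz":-0.03,"rx":0,"ry":0,"rz":0,"hand":0},{"dx":0,"dy":-0.03,"dz":-0.03,"rx":0,"ry":0,"rz":0,"hand":0},{"dx":0,"dy":-0.035,"dz":-0.02,"rx":0,"ry":0,"rz":0,"hand":0},{"dx":0,"dy":-0.035,"dz":0,"rx":0,"ry":0,"rz":0,"hand":0},{"dx":0,"dy":0,"dz":0,"rx":0,"ry":0,"rz":0,"hand":0},{"dx":0,"dy":0,"dz":0,"rx":0,"ry":0,"rz":0,"hand":0}]';python3 st.py
python3 - <<'E'
import cv2,numpy as np,pickle
from rig import manip
ims=[]
for n,(a,b,c,d) in dict(top=(170,290,225,345),scene=(190,310,270,390)).items():
    D=manip.get_image(n);pickle.dump(D,open(f"pics/{n}_5.pkl","wb"));f=D["frame"][:,:,::-1]; ims.append(cv2.resize(f[a:b,c:d],(400,400),interpolation=cv2.INTER_CUBIC))
cv2.imwrite("pics/c5.png",np.hstack(ims))
E
```

```text
clock: 13.23
position: [0.3212, 0.2845, 0.177]
ee_rot: [-0.0, 0.784, 0.621, 0.0]
contact_force: [0.6, 0.2, 0.7]
width: -0.0002
gripper_force: 0.0
13.2333 disp [-142.4    2.4] z 0.177 F [0.6 0.4] 0.7 yaw 76.8
```

View pics/c5.png

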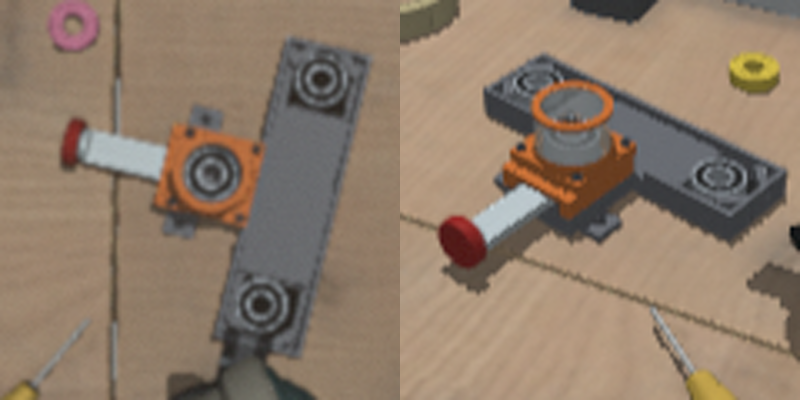

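The bearing lies flat in the formerly empty pocket (left (260,304), right (720,176)), a mirror of the waiting one at (319,78). The plunger is out, the stack is in the tube and the robot is clear.

```bash
python3 -c "
from cam import *
T=pickle.load(open('pics/top_5.pkl','rb'));p=np.load('pose.npy')
for u in ((260,304),(319,78)):
  q=crop(u,400/120,[225,170]);print(least_squares(lambda d:(proj(T,world(p,(d[0],d[1],22)))-q).ravel(),[0,0]).x)
from rig import manip;print(manip.sign_off())"
```

```text
[-75.16584189   5.37993104]
[81.4429937   2.08656863]
the job is handed in; nothing more can be done
None
```

The job is handed in, with no verdict returned. The pictures show the dispensed bearing flat in the formerly empty pocket, about 7 mm from nominal centre by a rough top-view reading (limit 10 mm). They also show the plunger back out, the stack in the tube, the waiting bearing in its pocket and the robot clear; the clock stood at about 13 s.

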